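Start the pump filter plug without cross-threading

TASK

Close the filter housing of the desoldering pump with its bar-handled screw plug. Set the plug upright in the mouth with its two lugs resting on the rim, about an eighth of a turn clockwise (seen from above) past the notches; keeping it down on the rim, turn it backward, counter-clockwise, to the notches so that it drops in, then turn it forward, clockwise, nearly a quarter turn until the flange lies flush on the rim, and let go. Leave the plain bung and the flux jar where they stand.

Things in the scene. Friction and masses are not known exactly. Their poses are not given: they have to be found in the camera images.
- plug_center (a point): Loose bare-metal screw plug, 0.15 kg, upright on its nose, 66 mm tall. Point on its axis, 33 mm up, z up, x along the bar. Above the foot: nose 34 mm wide (foot tapers to 26 over 5 mm), 0-30 mm; round flange 76 mm wide, 30-36 mm; on top a dark bar 50 long (x), 14 thick (y), 36-66 mm, to pinch across its thickness. Two lugs lie under the bar's ends. Same after half a turn.
- plug_lug (a point): Point on the plug's +x lug, 26 mm from the axis, 15 mm above the foot; axes as the plug's. Lugs on both sides (+x, -x), 8 mm wide, 12-18 mm above the foot, reach 30 mm out, hidden under the flange from above. Resting on the rim, the plug's centre point is 21 mm above the mouth; dropped in the notches 7 mm; flush 3 mm. The thread lowers it those 4 mm in small steps, runs freely, no spring-back.
- mouth (a point): Centre of the mouth of a fixed drum (80 mm wide), at its rim top, 60 mm above the table; z up. Bore 42 mm wide: 4 mm play around the nose. Two 18 mm notches in the rim at +x and -x, a rib outside at each; same after half a turn. The plug drops with lugs within 10 deg of the notches. Inside it can turn back 10 deg; clockwise it is flush from 60 deg past the notches, stops at 88; end near 75.
- bung_center (a point): Centre of a loose plain bung, 44 mm tall: stem 32 mm, flange 50 mm, round knob 22 mm in diameter, no lugs. Stands upright; a bystander. z up.
- jar_center (a point): Centre of a small loose flux jar, 56 mm in diameter, 58 mm tall, upright; a bystander. z up.
There are look-alikes about, which are no part of the job. What is shaped like the part that bears plug_center but purple is not meant.

How it is judged:
By the outcome, as a careful person would: the job done as asked, in the order asked, and still so for the second after the job is handed in, with the robot touching nothing.
It also fails if it takes over 48 s, if anything falls off the work surface, if the arm or the gripper's body presses on something with over 40 N, if the wrist force passes 120 N, or if a joint passes its speed limit or range.

ROBOT

A 6-joint arm with a two-finger parallel gripper is mounted at the origin on the work surface. World frame = base frame: x ahead of the robot, y to its left, z up, the work surface at z = 0. Lengths are in m, angles in degrees, forces in N, time in s.
With the tool pointing down it reaches from about 0.375 to 0.925 m from the base axis. Payload 5.7 kg.
Tool frame: the origin (TCP) lies midway between the tips of the shut fingers; the grasp point (between the pads) lies 19 mm behind it (env.grip_depth is the distance from the TCP to the grasp point, in m); z points along the fingers, y is the direction in which the jaws open and shut (so a half turn about z gives the same grasp; the last joint's range is limited). The gripper opens to 85 mm and grips with 20 to 120 N. Pads are 22 mm wide; open, the fingers measure 114 mm over their backs; the gripper's body (76 mm by 85 mm) begins 54 mm behind the grasp point. The pads swing forward as they close: fully open they stand 13 mm farther back than shut.
Start: joints at [-76.209, 20.558, 86.54, -0, 72.909, -6.595], TCP at [0.209, -0.562, 0.21] pointing down, gripper open.
Joint ranges: [-170.27, 170.27], [-57.76, 135], [12.27, 136.19], [-55.21, 235.2], [11.17, 155.16], [-170.74, 170.74]. Speed limits (degrees/s): [136.94, 136.94, 180, 180, 180, 180].

INTERFACE

Orientations are given as [roll, pitch, yaw] about the fixed x, y, z axes, in that order (R = Rz(yaw) Ry(pitch) Rx(roll)).
In Python, from rig import telemetry, eyes, env gives the robot as it stands. The module is installed in compiled form; this text tells all that it offers.
- The arm moves only by the tool carry_out, never from a script. Its argument "targets" is a list of rows, each a list of 6 numbers: the shift along the tool's x, y, z in m, then the turn, a rotation vector about the tool's x, y, z in rad. A call has 1 to 5 rows; each row is the pose to reach, as a shift and turn from the pose commanded when the call began, along the tool's axes at that moment; what a row does not reach only later rows make up. A row lasts 1/12 s, in which the tool goes at most 41.7 mm and 7.16 degrees, less where a joint would pass 70% of its speed; a pose out of reach is approached as far as the arm can. A call with a gripper value outside its range is refused whole. "grip" is the opening, from -1 (shut) to 1 (fully open), set as the call begins (left out, the last holds). The fingers move at their own pace and stop on an object; "newtons" is the grip in N (left out, the last holds). Time passes only in rows, so rows that repeat a pose let the fingers close. It gives the time, the measured TCP pose, the force and the opening at its end, in the units of the state.
- telemetry.sense(): the state, without advancing time (a new reading comes with each control period).
- eyes.get_image(name): name is "scene" or "top" or "wrist"; returns (picture, depth): 420x560x3 uint8, blue, green, red; 420x560 float32, m along the optical axis (not along the pixel's ray), 0 where there is no reading.
- eyes.camera_model(name): a dict with "intrinsics" (3x3 intrinsics, pixels), "R" (3x3) and "t" (3): a world point X has camera coordinates R X + t; the wrist camera has in their place "T_tool_cam" (4x4, takes a point from camera to tool coordinates, whose origin is the TCP and whose axes are the flange's). Camera axes: x right, y down, z forward; pixel columns grow to the right and rows downward; lengths in m; the calibration is good to about 2 mm. A picture is of the moment at which its call begins: read the wrist's pose just before it. camera_model takes no time and is no camera call.
- env.sign_off(): hands the job in, once; it reports no verdict.
The state is a dict: "t": time; "q": joint angles; "qvel": joint speeds; "tau": joint torques, N m; "tool_pos": TCP position; "orientation": TCP orientation; "force": force on the tool from outside, world axes, zero at the start; "wrist_torque": the same for the moment, N m; "finger_gap": opening from 0.0 (shut) to 1.0 (fully open).
Only numpy, scipy, OpenCV 4.12 (cv2) and the standard library are available. Lean on these libraries where they do the work, as an engineer would, in place of code of your own. Each camera call takes 0.05 s, during which the arm holds its last target. There are 200 camera calls.

## Working session

There is one attempt and no reset: what is moved stays moved. The work goes in short steps, Python scripts to look and compute and a tool call to move; the robot and the scene stay as the last step left them, time stands still between calls to the robot, and variables do not carry over. Pictures are saved under pics/ and viewed, about 8 in all and at most 12, crops included, and the job is handed in when it is done.

Besides the shell and the picture viewer there is one more tool, called in YAML: its name, and indented under it one key for each argument. carry_out: Moves the arm, as the interface text tells. Its arguments: {"type":"object","properties":{"targets":{"type":"array","items":{"type":"array","items":{"type":"number"}}},"grip":{"type":"number"},"newtons":{"type":"number"}},"required":["targets"]}

```bash
mkdir -p pics
python3 - <<'E'
from rig import telemetry, eyes, env
import cv2,numpy as np
s=telemetry.sense();print({k:np.round(v,3).tolist() for k,v in s.items()})
for n in("top","scene"):
    p,d=eyes.get_image(n);cv2.imwrite(f"pics/{n}0.png",p);np.save(f"{n}0.npy",d)
    m=eyes.camera_model(n);print(n,{k:np.round(v,3).tolist() for k,v in m.items()})
print(eyes.camera_model("wrist"),env.grip_depth)
E
```

```text
{'t': 0.0, 'q': [-76.207, 20.599, 86.598, -0.001, 72.91, -6.596], 'qvel': [0.091, 0.004, -0.12, -0.007, -0.01, -0.069], 'tau': [-0.003, -52.762, -27.862, -0.001, 0.013, -0.0], 'tool_pos': [0.209, -0.562, 0.209], 'orientation': [-179.894, -0.011, 20.389], 'force': [-0.56, 0.058, 0.162], 'wrist_torque': [0.023, -0.005, -0.025], 'finger_gap': 1.001}
top {'intrinsics': [[510.477, 0.0, 272.106], [0.0, 510.477, 211.261], [0.0, 0.0, 1.0]], 'R': [[0.004, -1.0, -0.004], [-0.996, -0.003, -0.087], [0.087, 0.004, -0.996]], 't': [0.041, 0.617, 0.859]}
scene {'intrinsics': [[420.017, 0.0, 281.705], [0.0, 420.017, 209.224], [0.0, 0.0, 1.0]], 'R': [[-0.247, 0.969, 0.0], [0.719, 0.183, -0.671], [-0.65, -0.165, -0.742]], 't': [0.134, -0.4, 1.344]}
{'intrinsics': array([[290.23041903,   0.        , 278.35688804],
       [  0.        , 290.23041903, 207.03607991],
       [  0.        ,   0.        ,   1.        ]]), 'T_tool_cam': array([[ 4.35423195e-04, -9.60723554e-01, -2.77506870e-01,
         6.94006040e-02],
       [ 9.99999902e-01,  3.97719418e-04,  1.92156468e-04,
         7.01959096e-05],
       [-7.42393742e-05, -2.77506926e-01,  9.60723634e-01,
        -1.63447818e-01],
       [ 0.00000000e+00,  0.00000000e+00,  0.00000000e+00,
         1.00000000e+00]])} 0.0187
```

View pics/top0.png

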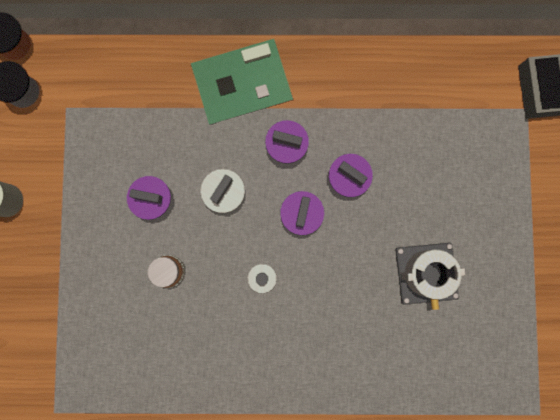

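View pics/scene0.png

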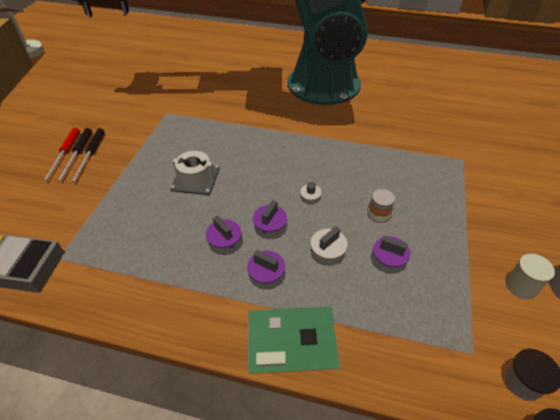

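Top view: candidates for the plug are purple at (287,142), (351,176), (302,213), (149,198) and bare metal at (222,191). The bare one fits, since purple is excluded. The bung is at (262,278), the jar at (165,271) and the drum at (435,274), with its notches and ribs roughly left and right. Next I measure and confirm in a crop.

```bash
cat > h.py <<'E'
import numpy as np,cv2
from rig import telemetry,eyes,env
from scipy.spatial.transform import Rotation as Ro
def cam(n,s=None):
    m=eyes.camera_model(n);K=m["intrinsics"]
    if n!="wrist": return K,m["R"].T,-m["R"].T@m["t"]
    R=Ro.from_euler("xyz",s["orientation"],degrees=True).as_matrix();T=m["T_tool_cam"]
    return K,R@T[:3,:3],R@T[:3,3]+s["tool_pos"]
def ray(c,uv,z):
    K,R,o=c;uv=np.atleast_2d(uv).astype(float)
    d=np.c_[(uv-K[:2,2])/K[0,0],np.ones(len(uv))]@R.T
    return o+d*((z-o[2])/d[:,2])[:,None]
def blobs(mask,lo,hi):
    cs,_=cv2.findContours(mask.astype(np.uint8),cv2.RETR_CCOMP,cv2.CHAIN_APPROX_NONE)
    return [c[:,0] for c in cs if lo<cv2.contourArea(c)<hi]
E
python3 - <<'E'
from h import *
p=cv2.imread("pics/top0.png");c=cam("top");print("cam",c[2])
hsv=cv2.cvtColor(p,cv2.COLOR_BGR2HSV)
white=(hsv[...,2]>165)&(hsv[...,1]<50)
for b in blobs(white,100,5000):
    (u,v),r=cv2.minEnclosingCircle(b);print("white",u,v,r,cv2.contourArea(b),ray(c,[u,v],.036)[0],ray(c,[u,v],.06)[0])
dark=(hsv[...,2]<70);print()
for b in blobs(dark,60,900):
    (u,v),wh,a=cv2.minAreaRect(b)
    if 110<v<300 and 60<u<530:
        w=ray(c,cv2.boxPoints(((u,v),wh,a)),.066);e=[w[1]-w[0],w[2]-w[1]];e=max(e,key=np.linalg.norm)
        print("dark",u,v,wh,ray(c,[u,v],.066)[0],np.degrees(np.arctan2(e[1],e[0])))
a=cv2.resize(p[150:230,180:270],None,fx=4,fy=4,interpolation=2);b=cv2.resize(p[230:310,390:480],None,fx=4,fy=4,interpolation=2)
cv2.imwrite("pics/crop.png",np.hstack([a,b]))
E
```

```text
cam [0.54014094 0.03919534 0.90982047]
white 261.6654357910156 278.1544189453125 14.32265853881836 599.0 [0.5023131 0.0601425 0.036    ] [0.50335207 0.05956717 0.06      ]
white 261.5 279.0 8.139510154724121 166.0 [0.50088643 0.06041562 0.036     ] [0.50196458 0.05983279 0.06      ]
white 162.30198669433594 271.96533203125 14.620473861694336 616.5 [0.51209866 0.22933379 0.036     ] [0.51286886 0.22411152 0.06      ]
white 436.5 274.5 28.044706344604492 1843.0 [ 0.50964455 -0.23668484  0.036     ] [ 0.51048215 -0.22910763  0.06      ]
white 436.5 273.5 22.192440032958984 793.5 [ 0.51133106 -0.23672566  0.036     ] [ 0.51212234 -0.22914732  0.06      ]
white 222.0 190.3000030517578 21.658584594726562 1402.0 [0.65245725 0.12941395 0.036     ] [0.64937242 0.12693604 0.06      ]
white 220.5 190.0 17.585603713989258 406.0 [0.65297013 0.13200924 0.036     ] [0.64987121 0.12946005 0.06      ]
white 255.9705810546875 51.67647171020508 14.033247947692871 256.0 [0.8993792  0.07241597 0.036     ] [0.88951251 0.07150354 0.06      ]

dark 443.8585205078125 271.75469970703125 (23.351295471191406, 22.389772415161133) [ 0.51521097 -0.23937625  0.066     ] -165.4250521778137
dark 403.65380859375 282.7307434082031 (66.28666687011719, 25.793556213378906) [ 0.49709358 -0.17316448  0.066     ] -146.89735103074239
dark 349.7416076660156 176.369140625 (27.690040588378906, 3.8503904342651367) [ 0.6727159  -0.08658669  0.066     ] -125.34341681108806
dark 285.8899230957031 142.91839599609375 (27.434377670288086, 3.97009539604187) [0.72908492 0.02000747 0.066     ] -104.8097255323255
```

View pics/crop.png

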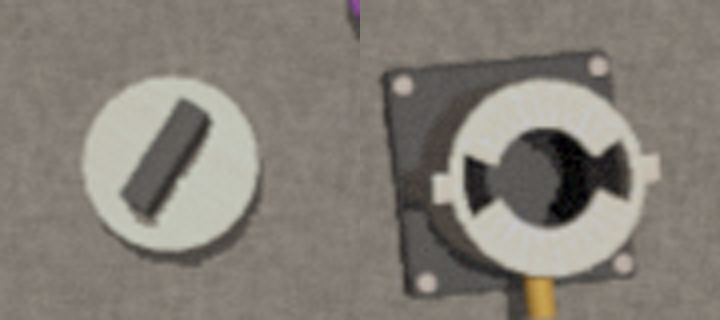

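The crop confirms it: the left object is the bare-metal plug with its bar at about −33°. On the right is the drum, with ribs at crop (441,189) and (651,167), which puts the notch axis at yaw ≈ −84°/96°. I'll plan the approach with the wrist looking at the plug.

```bash
cat > plan.py <<'E'
import numpy as np,sys
# plan.py x y z yaw  X Y Z YAW n : per-call shift in tool axes and turn
a=list(map(float,sys.argv[1:9]));n=int(sys.argv[9])
p,y=np.array(a[:3]),a[3];q,Y=np.array(a[4:7]),a[7]
for i in range(n):
    r=np.radians(y+(Y-y)*0);d=(q-p)/(n-i);c,s=np.cos(r),np.sin(r);dy=(Y-y)/(n-i)
    print(np.round([c*d[0]+s*d[1],s*d[0]-c*d[1],-d[2]],4),"turn",round(-np.radians(dy),4),"yaw->",y+dy)
    p=p+d;y+=dy
E
python3 plan.py .209 -.562 .21 20.39 .652 .129 .20 147 5
```

```text
[ 0.1312 -0.0987  0.002 ] turn -0.442 yaw-> 45.712
[ 0.1608 -0.0331  0.002 ] turn -0.442 yaw-> 71.034
[0.1595 0.0389 0.002 ] turn -0.442 yaw-> 96.35600000000001
[0.1275 0.1034 0.002 ] turn -0.442 yaw-> 121.678
[0.0711 0.148  0.002 ] turn -0.442 yaw-> 147.0
```

carry_out:
  targets:
    - [0.1312,-0.0987,0.002,0,0,-0.442]
    - [0.1312,-0.0987,0.002,0,0,-0.442]
    - [0.1312,-0.0987,0.002,0,0,-0.442]
    - [0.1312,-0.0987,0.002,0,0,-0.442]
    - [0.1312,-0.0987,0.002,0,0,-0.442]
  grip: 1

```text
t: 0.52
tool_pos: [0.2996, -0.417, 0.2071]
orientation: [-179.8, -0.3, 46.1]
force: [-0.7, -0.2, -0.2]
finger_gap: 0.999
```

carry_out:
  targets:
    - [0.1608,-0.0331,0.002,0,0,-0.442]
    - [0.1608,-0.0331,0.002,0,0,-0.442]
    - [0.1608,-0.0331,0.002,0,0,-0.442]
    - [0.1608,-0.0331,0.002,0,0,-0.442]
    - [0.1608,-0.0331,0.002,0,0,-0.442]

```text
t: 0.93
tool_pos: [0.3882, -0.2802, 0.2056]
orientation: [-180.0, -0.2, 71.4]
force: [-0.9, -0.6, -0.2]
finger_gap: 0.997
```

carry_out:
  targets:
    - [0.1595,0.0389,0.002,0,0,-0.442]
    - [0.1595,0.0389,0.002,0,0,-0.442]
    - [0.1595,0.0389,0.002,0,0,-0.442]
    - [0.1595,0.0389,0.002,0,0,-0.442]
    - [0.1595,0.0389,0.002,0,0,-0.442]

```text
t: 1.35
tool_pos: [0.4777, -0.1431, 0.2039]
orientation: [179.9, -0.1, 96.7]
force: [0.1, -0.7, -1.1]
finger_gap: 1.0
```

carry_out:
  targets:
    - [0.1275,0.1034,0.002,0,0,-0.442]
    - [0.1275,0.1034,0.002,0,0,-0.442]
    - [0.1275,0.1034,0.002,0,0,-0.442]
    - [0.1275,0.1034,0.002,0,0,-0.442]
    - [0.1275,0.1034,0.002,0,0,-0.442]

```text
t: 1.77
tool_pos: [0.5672, -0.0053, 0.2019]
orientation: [179.8, -0.0, 122.0]
force: [0.2, -0.3, 0.1]
finger_gap: 1.0
```

carry_out:
  targets:
    - [0.0711,0.148,0.002,0,0,-0.442]
    - [0.0711,0.148,0.002,0,0,-0.442]
    - [0.0711,0.148,0.002,0,0,-0.442]
    - [0.0711,0.148,0.002,0,0,-0.442]
    - [0.0711,0.148,0.002,0,0,-0.442]

```text
t: 2.18
tool_pos: [0.6558, 0.1331, 0.1994]
orientation: [179.8, 0.1, 147.3]
force: [0.3, -1.0, -0.6]
finger_gap: 0.999
```

Run:
```python
from h import *
eyes.get_image("wrist");eyes.get_image("wrist")
s=telemetry.sense();p,d=eyes.get_image("wrist");cv2.imwrite("pics/w1.png",p);np.save("w1.npy",d)
print(s["tool_pos"],s["orientation"]);c=cam("wrist",s)
hsv=cv2.cvtColor(p,cv2.COLOR_BGR2HSV)
white=(hsv[...,2]>150)&(hsv[...,1]<50)
for b in blobs(white,2000,60000):
    (u,v),r=cv2.minEnclosingCircle(b);e=cv2.fitEllipse(b);print("white",u,v,r,e,ray(c,e[0],.036)[0])
for b in blobs(hsv[...,2]<75,500,20000):
    q=cv2.minAreaRect(b);w=ray(c,cv2.boxPoints(q),.066);L=w-np.roll(w,1,0);L=max(L,key=np.linalg.norm)
    print("dark",q,ray(c,q[0],.066)[0],np.linalg.norm(L),np.degrees(np.arctan2(L[1],L[0])))
```

```text
[0.65241825 0.12840517 0.19910478] [-1.79932615e+02 -3.15886958e-02  1.46982655e+02]
dark ((241.0694122314453, 292.72772216796875), (21.34235954284668, 42.99781036376953), 82.50414276123047) [0.72750319 0.02674588 0.066     ] 0.050995028693578325 -114.38441426791977
dark ((245.86512756347656, 261.9698181152344), (52.3099365234375, 24.20018768310547), 4.4846062660217285) [0.69817315 0.05389548 0.066     ] 0.05950295662296018 -127.97025064250522
dark ((163.8290557861328, 224.61434936523438), (45.94149398803711, 20.386234283447266), 52.85331344604492) [0.61321899 0.00475369 0.066     ] 0.049487085698910534 177.71409582000928
dark ((24.5, 240.5), (49.0, 87.0), 0.0) [ 0.54411304 -0.13583649  0.066     ] 0.10699507508675951 132.09888794493446
dark ((229.0035858154297, 104.97346496582031), (207.0016326904297, 109.3529281616211), 52.69605255126953) [0.55211665 0.13548019 0.066     ] 0.19550037549186158 -178.24183290522913
dark ((129.4056854248047, 33.957462310791016), (119.73281860351562, 38.95998001098633), 49.46715545654297) [0.45333311 0.09521266 0.066     ] 0.09600181068606542 -174.4584003709464
```

View pics/w1.png

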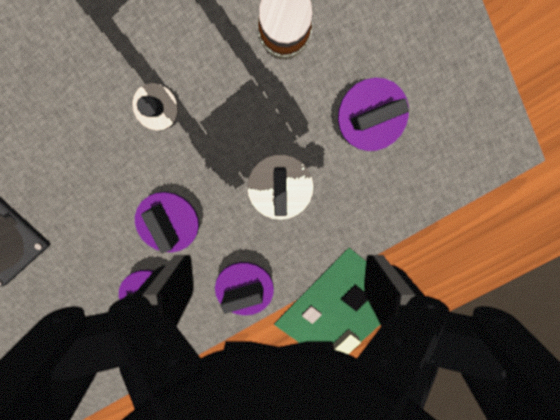

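Wrist view: the plug's flange is centred at about (281,187), with its bar nearly vertical in the picture (along tool x) around (280,190). The upper part of the flange is in the gripper's shadow. The purple look-alikes and the bung (155,105) are clear of it.

Run:
```python
from h import *
s=telemetry.sense();c=cam("wrist",s);p=cv2.imread("pics/w1.png")
print("flange",ray(c,[[280.5,187.5],[248,187],[313,187],[281,155],[281,220]],.036))
hsv=cv2.cvtColor(p[140:235,230:330],cv2.COLOR_BGR2HSV)
m=(hsv[...,2]<75)
for b in blobs(m,200,20000):
    b=b+[230,140];q=cv2.minAreaRect(b);print(q,ray(c,q[0],.066)[0])
vx=(hsv[...,2]<75)
for r in range(20,85,6):
    x=np.where(vx[r,30:70])[0]+260
    if len(x): print(r+140,x.min(),x.max(),ray(c,[(x.min()+x.max())/2,r+140],.066)[0])
cv2.imwrite("pics/w1c.png",cv2.resize(p[140:235,230:330],None,fx=5,fy=5,interpolation=2))
```

```text
flange [[0.65225711 0.12859423 0.036     ]
 [0.63140549 0.09760883 0.036     ]
 [0.67211701 0.16020593 0.036     ]
 [0.62153885 0.14916204 0.036     ]
 [0.68563168 0.10767614 0.036     ]]
((279.5, 183.5), (33.0, 11.0), 90.0) [0.64257923 0.1334297  0.066     ]
((276.0, 163.0), (46.0, 92.0), 90.0) [0.62280736 0.14201326 0.066     ]
160 260 260 [0.61139106 0.1300421  0.066     ]
172 274 285 [0.63249289 0.13997887 0.066     ]
178 274 285 [0.63772739 0.13658006 0.066     ]
184 274 285 [0.64302287 0.13314164 0.066     ]
190 274 285 [0.64838043 0.12966291 0.066     ]
196 275 277 [0.65179276 0.12305475 0.066     ]
```

View pics/w1c.png

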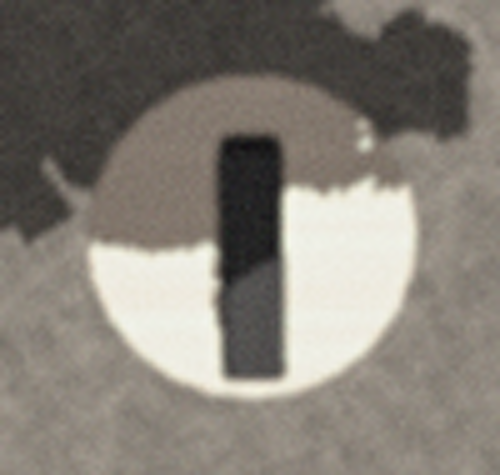

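The plug axis is at (0.6525, 0.129) and the bar is within 1° of the tool's x. The TCP is already above it, so I descend to TCP z ≈ 0.039 and grip.

carry_out:
  targets:
    - [0,0,0.02,0,0,-0.01]
    - [0,0,0.045,0,0,-0.01]
    - [0,0,0.07,0,0,-0.01]
    - [0,0,0.095,0,0,-0.01]
    - [0,0,0.12,0,0,-0.01]

```text
t: 2.75
tool_pos: [0.6512, 0.126, 0.0793]
orientation: [-180.0, -0.0, 147.4]
force: [-0.4, 0.2, 0.0]
finger_gap: 1.0
```

carry_out:
  targets:
    - [0,0,0.015,0,0,0]
    - [0,0,0.028,0,0,0]
    - [0,0,0.036,0,0,0]
    - [0,0,0.0405,0,0,0]
    - [0,0,0.0405,0,0,0]

```text
t: 3.17
tool_pos: [0.6517, 0.1279, 0.0391]
orientation: [-180.0, -0.0, 147.5]
force: [-0.9, -0.1, -0.1]
finger_gap: 1.001
```

carry_out:
  targets:
    - [0,0,0,0,0,0]
    - [0,0,0,0,0,0]
    - [0,0,0,0,0,0]
    - [0,0,0,0,0,0]
    - [0,0,0,0,0,0]
  grip: -1
  newtons: 60

```text
t: 3.58
tool_pos: [0.6524, 0.1288, 0.0401]
orientation: [180.0, 0.0, 147.6]
force: [-0.1, 0.6, 0.1]
finger_gap: 0.3
```

carry_out:
  targets:
    - [0,0,0,0,0,0]
    - [0,0,0,0,0,0]
    - [0,0,0,0,0,0]
    - [0,0,0,0,0,0]
    - [0,0,0,0,0,0]

```text
t: 4.0
tool_pos: [0.6525, 0.1288, 0.0401]
orientation: [180.0, 0.0, 147.6]
force: [0.2, 0.7, 5.2]
finger_gap: 0.134
```

carry_out:
  targets:
    - [0,0,0,0,0,0]
    - [0,0,-0.005,0,0,0]
    - [0,0,-0.01,0,0,0]
    - [0,0,-0.015,0,0,0]
    - [0,0,-0.02,0,0,0]

```text
t: 4.42
tool_pos: [0.6517, 0.1286, 0.0597]
orientation: [-180.0, -0.0, 147.6]
force: [0.4, -0.0, -2.0]
finger_gap: 0.129
```

```bash
python3 - <<'E'
from h import *
s=telemetry.sense();print(s["tool_pos"],s["orientation"],s["force"],s["finger_gap"])
p,d=eyes.get_image("scene");cv2.imwrite("pics/s2.png",cv2.resize(p[200:290,270:400],None,fx=5,fy=5,interpolation=2))
E
python3 plan.py .6525 .1288 .060 147.6 .6525 .1288 .180 125 1;python3 plan.py .6525 .1288 .180 125 .5105 -.229 .180 51 3
```

```text
[0.65168458 0.12856487 0.05968318] [-1.79974390e+02 -3.59892829e-02  1.47579950e+02] [ 0.43584106 -0.04066354 -1.96181818] 0.12850430702980906
[ 0.    0.   -0.12] turn 0.3944 yaw-> 125.0
[-0.0705 -0.1072 -0.    ] turn 0.4305 yaw-> 100.33333333333333
[-0.1088 -0.068  -0.    ] turn 0.4305 yaw-> 75.66666666666666
[-0.1273 -0.0163 -0.    ] turn 0.4305 yaw-> 51.0
```

View pics/s2.png

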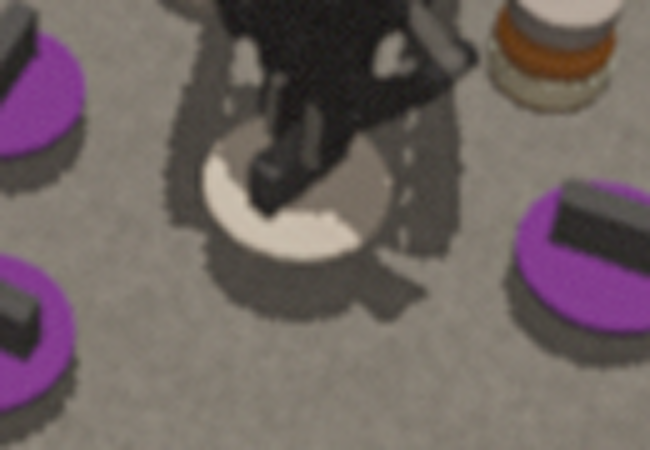

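The scene crop shows the plug lifted off the table with its shadow offset and the bar held in the jaws; the force reads −2 N, about its weight. I carry it to a viewing pose 80 mm short of the mouth at yaw 51°.

```bash
python3 plan.py .6525 .1288 .180 125 .460 -.291 .200 51 3
```

```text
[-0.0778 -0.1328 -0.0067] turn 0.4305 yaw-> 100.33333333333333
[-0.1262 -0.0882 -0.0067] turn 0.4305 yaw-> 75.66666666666666
[-0.1515 -0.0275 -0.0067] turn 0.4305 yaw-> 51.0
```

carry_out:
  targets:
    - [0,0,-0.02,0,0,0.08]
    - [0,0,-0.045,0,0,0.16]
    - [0,0,-0.07,0,0,0.24]
    - [0,0,-0.095,0,0,0.32]
    - [0,0,-0.12,0,0,0.394]

```text
t: 4.88
tool_pos: [0.6517, 0.1286, 0.1807]
orientation: [-180.0, -0.0, 124.8]
force: [-0.8, 0.3, -2.3]
finger_gap: 0.135
```

carry_out:
  targets:
    - [-0.0156,-0.0266,-0.0014,0,0,0.086]
    - [-0.0311,-0.0531,-0.0027,0,0,0.172]
    - [-0.0467,-0.0797,-0.004,0,0,0.258]
    - [-0.0622,-0.1062,-0.0054,0,0,0.344]
    - [-0.0778,-0.1328,-0.0067,0,0,0.4305]

```text
t: 5.3
tool_pos: [0.587, -0.0123, 0.1865]
orientation: [180.0, 0.0, 100.1]
force: [0.2, -0.5, -1.5]
finger_gap: 0.134
```

carry_out:
  targets:
    - [-0.0252,-0.0176,-0.0014,0,0,0.086]
    - [-0.0505,-0.0353,-0.0027,0,0,0.172]
    - [-0.0757,-0.0529,-0.004,0,0,0.258]
    - [-0.101,-0.0706,-0.0054,0,0,0.344]
    - [-0.1262,-0.0882,-0.0067,0,0,0.4305]

```text
t: 5.72
tool_pos: [0.5228, -0.1524, 0.1932]
orientation: [180.0, 0.0, 75.4]
force: [0.5, 0.1, -1.9]
finger_gap: 0.137
```

carry_out:
  targets:
    - [-0.0303,-0.0055,-0.0014,0,0,0.086]
    - [-0.0606,-0.011,-0.0027,0,0,0.172]
    - [-0.0909,-0.0165,-0.004,0,0,0.258]
    - [-0.125,-0.022,-0.0054,0,0,0.344]
    - [-0.1515,-0.0275,-0.0067,0,0,0.4305]

```text
t: 6.13
tool_pos: [0.4586, -0.2934, 0.2]
orientation: [180.0, 0.0, 50.7]
force: [0.8, -0.4, -2.3]
finger_gap: 0.133
```

Run:
```python
from h import *
for i in range(3): eyes.get_image("wrist")
s=telemetry.sense();p,d=eyes.get_image("wrist");cv2.imwrite("pics/w2.png",p);np.save("w2.npy",d)
print(s["t"],s["tool_pos"],s["orientation"],s["force"]);c=cam("wrist",s)
import pickle;pickle.dump(s,open("s2.pkl","wb"))
hsv=cv2.cvtColor(p,cv2.COLOR_BGR2HSV)
for b in blobs((hsv[...,2]>140)&(hsv[...,1]<60),800,60000):
    e=cv2.fitEllipse(b);print("white",e,ray(c,e[0],.06)[0])
```

```text
6.2833 [ 0.45892894 -0.29293871  0.19986896] [1.79969484e+02 4.11252464e-03 5.08378340e+01] [-0.5966922   0.31459521 -1.65459552]
white ((205.0770721435547, 272.1118469238281), (27.630754470825195, 64.00166320800781), 102.80326843261719) [ 0.33140332 -0.31407953  0.06      ]
white ((159.0375213623047, 211.1885528564453), (56.6098747253418, 111.44206237792969), 102.1299819946289) [ 0.34319054 -0.22817782  0.06      ]
white ((279.0822448730469, 108.53936004638672), (39.22370147705078, 70.91683197021484), 137.76820373535156) [ 0.51188637 -0.22845098  0.06      ]
```

View pics/w2.png

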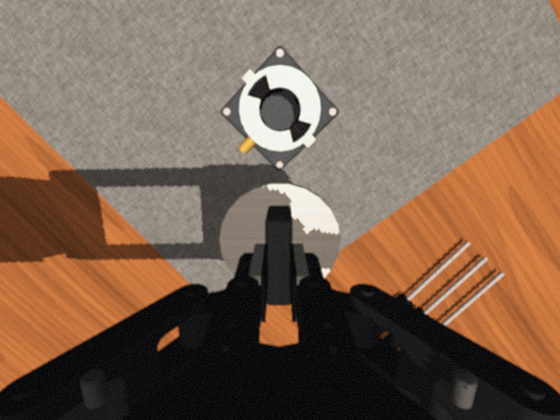

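Wrist view: the drum rim is centred near (280,108), its ribs at (250,77) and (310,141). The held plug is level in the jaws, its flange spanning columns 220–341. I'll fit both.

Run:
```python
from h import *
import pickle
from scipy.optimize import least_squares
s=pickle.load(open("s2.pkl","rb"));c=cam("wrist",s);p=cv2.imread("pics/w2.png");hsv=cv2.cvtColor(p,cv2.COLOR_BGR2HSV)
def fit(P,r0=None):
    f=lambda x:np.hypot(P[:,0]-x[0],P[:,1]-x[1])-x[2]
    return least_squares(f,[*P[:,:2].mean(0),.04],loss="soft_l1",f_scale=.001)
m=((hsv[...,2]>140)&(hsv[...,1]<60)).astype(np.uint8);m[:40]=0;m[165:]=0;m[:,:225]=0;m[:,335:]=0
b=max(blobs(m,800,60000),key=len);h=cv2.convexHull(b)[:,0]
W=ray(c,b,.06);r=fit(W[np.hypot(*(W[:,:2]-[.5115,-.2285]).T)>.033]);print("rim",r.x,np.abs(r.fun).mean())
C=r.x[:2]
q=W[np.hypot(*(W[:,:2]-C).T)>.0425];a=np.degrees(np.arctan2(q[:,1]-C[1],q[:,0]-C[0]))
print("ribs",np.round(sorted(a)))
# notches: dark, annulus 23-29mm around centre at rim height
v,u=np.mgrid[60:160,230:330];G=ray(c,np.c_[u.ravel(),v.ravel()],.06)[:,:2]-C
R=np.hypot(*G.T);A=np.degrees(np.arctan2(G[:,1],G[:,0]));dk=hsv[60:160,230:330,2].ravel()<100
k=dk&(R>.0235)&(R<.028)
z=np.exp(2j*np.radians(A[k]));print("notch axis",np.degrees(np.angle(z.mean()))/2,np.round(sorted(A[k])[::6]))
# held plug flange, upper arc found by eye: scan columns for colour change
zf=s["tool_pos"][2]-.004
pts=[]
g=cv2.GaussianBlur(p,(3,3),0).astype(int)
for row in range(200,236,4):
    xs=g[row,200:360].sum(1)
    dl=np.abs(np.diff(xs));pts.append((row,200+dl[:60].argmax(),300+dl[100:].argmax()))
print(pts)
P=ray(c,[[281,183],[220,236],[341,236]],zf);f=lambda x:np.hypot(P[:,0]-x[0],P[:,1]-x[1])-x[2]
r=least_squares(f,[*s["tool_pos"][:2],.038]).x;y=np.radians(s["orientation"][2]);d=r[:2]-s["tool_pos"][:2]
print("flange",r,"tool off",d@[np.cos(y),np.sin(y)],d@[np.sin(y),-np.cos(y)])
```

```text
rim [ 0.5214586  -0.2205116   0.05373594] 0.008461462856501852
ribs [-180. -179. -178. -177. -175. -174. -173. -171. -170. -169. -168. -166.
 -165. -163. -162. -161. -159. -159. -157. -156. -155. -153. -152. -151.
 -150. -149. -148. -146. -145. -144. -143. -142. -141. -140. -138. -137.
 -136. -135. -134. -133. -132. -131. -130. -128. -127. -126. -125. -124.
 -123. -123. -122. -122. -122. -121. -121. -121. -121. -120. -120. -119.
 -119. -119. -118. -118. -118. -117. -117. -117. -116. -116. -116. -115.
 -115. -115. -115. -114. -114. -113. -113. -113. -112. -112. -111. -111.
 -111. -111. -110. -110. -110. -109. -109. -109. -108. -108. -107. -107.
 -107. -106. -106. -106. -105. -105. -104. -104. -104. -104. -103. -103.
 -103. -103. -102. -102. -102. -102. -101. -100.  -99.  -99.  -98.  -97.
  -97.  -96.  -96.  -95.  -94.  -94.  -93.  -93.  -92.  -91.  -91.  -90.
  -90.  -90.  -89.  -89.  -89.  -89.  -89.  -89.  -88.  -88.  -88.  -88.
  -88.  -87.  -87.  -87.  -87.  -86.  -86.  -86.  -85.  -85.  -85.  -85.
  -84.  -84.  -83.  -83.  -83.  -83.  -82.  -82.  -82.  -82.  -81.  -81.
  -81.  -8
[... 2236 characters left out ...]
-173. -169. -163. -160. -157. -154. -151. -147. -144. -140.
 -137. -133. -130. -128. -126. -122. -119. -116. -113. -111. -108. -105.
 -102. -100.  -97.  -94.  -89.   95.  103.  108.  112.  115.  118.  120.
  123.  125.  128.  130.  134.  136.  138.  142.  172.  176.]
[(200, np.int64(200), np.int64(321)), (204, np.int64(200), np.int64(325)), (208, np.int64(200), np.int64(329)), (212, np.int64(201), np.int64(331)), (216, np.int64(201), np.int64(333)), (220, np.int64(201), np.int64(335)), (224, np.int64(201), np.int64(337)), (228, np.int64(201), np.int64(338)), (232, np.int64(202), np.int64(304))]
flange [ 0.45845127 -0.29493484  0.03766355] tool off -0.0018493748532110701 0.0008902300370987342
```

Run:
```python
from h import *
import pickle
from scipy.optimize import least_squares
s=pickle.load(open("s2.pkl","rb"));c=cam("wrist",s);p=cv2.imread("pics/w2.png");V=cv2.cvtColor(p,cv2.COLOR_BGR2HSV)[...,2]
m=(V>195);m[:60]=0;m[155:]=0;m[:,:235]=0;m[:,325:]=0
b=max(blobs(m,800,60000),key=len);W=ray(c,b,.06)[:,:2]
f=lambda x:np.hypot(*(W-x[:2]).T)-x[2]
r=least_squares(f,[.5115,-.2285,.04],loss="soft_l1",f_scale=.001);C=r.x[:2];print("rim",r.x,np.abs(r.fun).mean())
q=W[np.hypot(*(W-C).T)>.0425]-C;a=np.arctan2(q[:,1],q[:,0]);print("rib axis",np.degrees(np.angle(np.exp(2j*a).mean()))/2,len(a))
v,u=np.mgrid[60:160,230:330];G=ray(c,np.c_[u.ravel(),v.ravel()],.06)[:,:2]-C
R=np.hypot(*G.T);A=np.arctan2(G[:,1],G[:,0]);k=(V[60:160,230:330].ravel()<110)&(R>.0235)&(R<.028)
print("notch axis",np.degrees(np.angle(np.exp(2j*A[k]).mean()))/2)
y=np.radians(s["orientation"][2]);d=C-s["tool_pos"][:2];print("mouth in tool",d@[np.cos(y),np.sin(y)],d@[np.sin(y),-np.cos(y)])
# top-camera rim fit
c=cam("top");p=cv2.imread("pics/top0.png");V=cv2.cvtColor(p,cv2.COLOR_BGR2HSV)[...,2];m=V>165;m[:,:405]=0;m[:,470:]=0
b=max(blobs(m,300,9000),key=len);W=ray(c,b,.06)[:,:2];r=least_squares(f,[.51,-.229,.04],loss="soft_l1",f_scale=.001);print("top rim",r.x)
```

```text
rim [ 0.51141271 -0.22930212  0.04012687] 0.001919173563825353
rib axis -86.99254144247394 55
notch axis -84.44548569857623
mouth in tool 0.08248578860129278 0.0005062943037676414
top rim [ 0.51130201 -0.22899453  0.03960273]
```

Run:
```python
from h import *
import pickle
from scipy.optimize import least_squares
s=pickle.load(open("s2.pkl","rb"));c=cam("wrist",s);t=s["tool_pos"];y=np.radians(s["orientation"][2])
P=ray(c,[[321,200],[325,204],[329,208],[331,212],[333,216],[335,220],[337,224],[338,228],[220,236],[281,183]],t[2]-.004)[:,:2]-t[:2]
T=np.c_[P@[np.cos(y),np.sin(y)],P@[np.sin(y),-np.cos(y)]]
r=least_squares(lambda x:np.hypot(T[:,0]-x[0],T[:,1]-x[1])-.038,[0,0]);print(r.x,np.round(r.fun,4))
```

```text
[-2.94497344e-03 -9.35282285e-05] [-0.0001 -0.0001  0.0002 -0.0002 -0.0004 -0.0004 -0.0001 -0.0002 -0.0012
  0.0008]
```

Run:
```python
from h import *
import pickle
s=pickle.load(open("s2.pkl","rb"));c=cam("wrist",s);t=s["tool_pos"];y=np.radians(s["orientation"][2]);d=np.load("w2.npy");p=cv2.imread("pics/w2.png")
print(p[198:262:2,279].sum(1))
K=c[0]
for u,v in [(300,190),(260,195),(320,225),(240,220),(250,235),(281,186),(278,212),(279,220),(279,228),(279,108)]:
    P=c[1]@(np.r_[(np.array([u,v])-K[:2,2])/K[0,0],1]*d[v,u])+c[2]-t
    print(u,v,np.round([P[:2]@[np.cos(y),np.sin(y)],P[:2]@[np.sin(y),-np.cos(y)],P[2]],4))
for v in (204,205,206,207,208):
    P=ray(c,[279,v],t[2]-.004)[0]-t;print(v,P[:2]@[np.cos(y),np.sin(y)])
```

```text
[393 378 374 360 135  61  61  50  59  63  74  79 106 129 117 117 112 118
  92 111 149 109 133 122 125 108 113 102 120  98 108 121]
300 190 [ 0.0317  0.0123 -0.0037]
260 195 [ 0.0286 -0.0113 -0.0039]
320 225 [ 0.0097  0.025  -0.004 ]
240 220 [ 0.0125 -0.0239 -0.0052]
250 235 [ 0.003  -0.018  -0.0043]
281 186 [ 0.034   0.0011 -0.0041]
278 212 [ 0.0226 -0.0007  0.011 ]
279 220 [ 0.0226 -0.0001  0.0245]
279 228 [ 0.0188 -0.0001  0.0261]
279 108 [ 0.0863  0.0004 -0.1895]
204 0.02303132643590081
205 0.022409355140991787
206 0.021786146456269966
207 0.021161696685443918
208 0.020536002117485592
```

The depth readings and edges put the plug axis about 2.4 mm toward tool −x in the jaws, at the expected height. Mouth position: the wrist camera gives (0.5114,−0.2293) and the top camera (0.5113,−0.2290), notch axis about 95°. I move the plug axis over the mouth and come down near the rim.

carry_out:
  targets:
    - [0.018,0.0001,0,0,0,0]
    - [0.038,0.0002,0,0,0,0]
    - [0.058,0.0004,0,0,0,0]
    - [0.075,0.0005,0,0,0,0]
    - [0.0845,0.0005,0,0,0,0]

```text
t: 6.75
tool_pos: [0.5144, -0.2228, 0.1995]
orientation: [-180.0, -0.1, 51.2]
force: [0.4, -0.2, -1.3]
finger_gap: 0.131
```

carry_out:
  targets:
    - [0,0,0.018,0,0,0]
    - [0,0,0.04,0,0,0]
    - [0,0,0.062,0,0,0]
    - [0,0,0.082,0,0,0]
    - [0,0,0.094,0,0,0]

```text
t: 7.17
tool_pos: [0.5121, -0.2241, 0.1035]
orientation: [-179.8, 0.0, 51.1]
force: [0.1, 0.6, -1.8]
finger_gap: 0.137
```

carry_out:
  targets:
    - [0,0,0,0,0,0]
    - [0,0,0.002,0,0,0]
    - [0,0,0.004,0,0,0]
    - [0,0,0.006,0,0,0]
    - [0,0,0.008,0,0,0]

```text
t: 7.58
tool_pos: [0.514, -0.2262, 0.0985]
orientation: [179.9, -0.0, 51.0]
force: [0.5, 0.7, -1.1]
finger_gap: 0.136
```

Run:
```python
from h import *
for i in range(2):
    s=telemetry.sense();print(s["tool_pos"],s["orientation"],s["force"]);eyes.get_image("scene")
p,_=eyes.get_image("scene");cv2.imwrite("pics/s3.png",cv2.resize(p[120:210,140:260],None,fx=5,fy=5,interpolation=2))
```

```text
[ 0.51400934 -0.22619841  0.09847654] [ 1.79888409e+02 -1.96162670e-02  5.10298602e+01] [ 0.53703112  0.72208367 -1.12624353]
[ 0.51356793 -0.22601745  0.09791012] [ 1.79947203e+02 -1.21582613e-02  5.10174209e+01] [ 0.25962686 -0.67874475 -2.39725772]
```

View pics/s3.png

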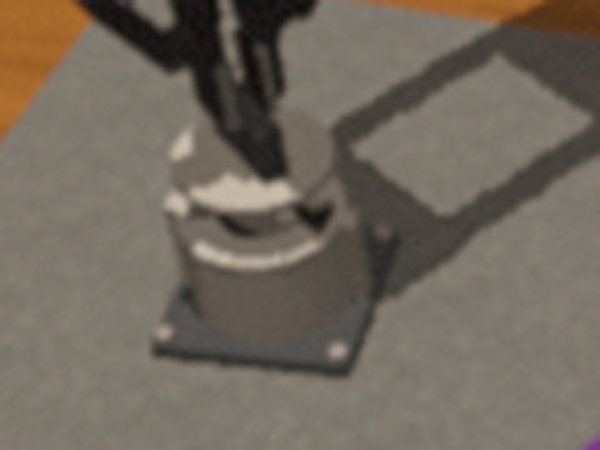

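The plug hangs level over the mouth, its foot just at the rim with no contact. I shift −1.3 mm in tool x and lower it onto the rim.

carry_out:
  targets:
    - [-0.0013,0,0,0,0,0]
    - [-0.0013,0,0.002,0,0,0]
    - [-0.0013,0,0.004,0,0,0]
    - [-0.0013,0,0.006,0,0,0]
    - [-0.0013,0,0.007,0,0,0]

```text
t: 8.15
tool_pos: [0.5122, -0.2268, 0.0902]
orientation: [-180.0, -0.0, 51.0]
force: [-0.5, 0.5, -1.4]
finger_gap: 0.135
```

carry_out:
  targets:
    - [0,0,0.001,0,0,0]
    - [0,0,0.002,0,0,0]
    - [0,0,0.003,0,0,0]
    - [0,0,0.003,0,0,0]
    - [0,0,0.003,0,0,0]

```text
t: 8.57
tool_pos: [0.5126, -0.227, 0.088]
orientation: [180.0, -0.0, 51.0]
force: [-0.4, 0.4, 1.6]
finger_gap: 0.132
```

carry_out:
  targets:
    - [0,0,0.001,0,0,0]
    - [0,0,0.001,0,0,0]
    - [0,0,0.001,0,0,0]
    - [0,0,0.001,0,0,0]

```text
t: 8.9
tool_pos: [0.5129, -0.2272, 0.0878]
orientation: [179.9, -0.0, 51.0]
force: [-1.9, 0.9, 9.2]
finger_gap: 0.133
```

It's resting on the rim at TCP z = 0.088, as predicted, with about 10 N of down-force. Now I turn backward (CCW) about the plug axis.

carry_out:
  targets:
    - [0,-0.0001,0,0,0,-0.061]
    - [0,-0.0003,0,0,0,-0.122]
    - [0,-0.0004,0,0,0,-0.183]
    - [-0.0001,-0.0006,0,0,0,-0.244]
    - [-0.0001,-0.0007,0,0,0,-0.305]

```text
t: 9.32
tool_pos: [0.5132, -0.2273, 0.0879]
orientation: [179.8, 0.0, 68.6]
force: [-0.1, -0.4, 7.2]
finger_gap: 0.132
```

carry_out:
  targets:
    - [0,-0.0001,0,0,0,-0.061]
    - [0,-0.0003,0,0,0,-0.122]
    - [0,-0.0004,0,0,0,-0.183]
    - [-0.0001,-0.0006,0,0,0,-0.244]
    - [-0.0001,-0.0007,0,0,0,-0.305]

```text
t: 9.73
tool_pos: [0.5129, -0.2274, 0.0875]
orientation: [179.8, 0.1, 86.1]
force: [1.7, -0.9, 1.8]
finger_gap: 0.136
```

carry_out:
  targets:
    - [0,-0.0001,0.0005,0,0,-0.04]
    - [0,-0.0002,0.001,0,0,-0.08]
    - [0,-0.0003,0.0015,0,0,-0.12]
    - [0,-0.0004,0.002,0,0,-0.15]
    - [0,-0.0004,0.003,0,0,-0.15]

```text
t: 10.15
tool_pos: [0.5137, -0.228, 0.0853]
orientation: [179.7, 0.2, 94.6]
force: [-0.1, -0.3, -1.7]
finger_gap: 0.134
```

It has begun dropping in: z is below rim-rest with no upward force. I follow it down.

carry_out:
  targets:
    - [0,0,0.0015,0,0,0]
    - [0,0,0.003,0,0,0]
    - [0,0,0.0045,0,0,0]
    - [0,0,0.006,0,0,0]
    - [0,0,0.006,0,0,0]

```text
t: 10.57
tool_pos: [0.51, -0.2259, 0.0768]
orientation: [-179.9, -0.1, 94.6]
force: [-0.2, 0.7, -1.9]
finger_gap: 0.135
```

carry_out:
  targets:
    - [0,0,0.001,0,0,0]
    - [0,0,0.002,0,0,0]
    - [0,0,0.003,0,0,0]
    - [0,0,0.0035,0,0,0]
    - [0,0,0.0035,0,0,0]

```text
t: 10.98
tool_pos: [0.5107, -0.2263, 0.0741]
orientation: [-180.0, -0.0, 94.6]
force: [-0.6, -0.1, -2.4]
finger_gap: 0.133
```

carry_out:
  targets:
    - [0,0,0.0007,0,0,0]
    - [0,0,0.0013,0,0,0]
    - [0,0,0.0013,0,0,0]
    - [0,0,0.0013,0,0,0]

```text
t: 11.32
tool_pos: [0.5112, -0.2263, 0.0739]
orientation: [179.9, 0.0, 94.6]
force: [-0.6, 1.5, 7.3]
finger_gap: 0.133
```

Seated in the notches at z = 0.074 as predicted, with contact felt. Now forward, clockwise, following the thread down.

carry_out:
  targets:
    - [0,0.0001,0.0002,0,0,0.061]
    - [0,0.0003,0.0005,0,0,0.122]
    - [0,0.0004,0.0007,0,0,0.183]
    - [-0.0001,0.0006,0.0009,0,0,0.244]
    - [-0.0001,0.0007,0.0012,0,0,0.305]

```text
t: 11.73
tool_pos: [0.5131, -0.2274, 0.0738]
orientation: [179.8, 0.1, 76.9]
force: [-1.4, 0.6, 16.4]
finger_gap: 0.133
```

carry_out:
  targets:
    - [0,0.0001,0.0002,0,0,0.061]
    - [0,0.0003,0.0005,0,0,0.122]
    - [0,0.0004,0.0007,0,0,0.183]
    - [-0.0001,0.0006,0.0009,0,0,0.244]
    - [-0.0001,0.0007,0.0012,0,0,0.305]

```text
t: 12.15
tool_pos: [0.5157, -0.2278, 0.0731]
orientation: [179.6, -0.1, 59.4]
force: [2.9, 3.4, 13.9]
finger_gap: 0.132
```

Run:
```python
from h import *
for i in range(4): eyes.get_image("wrist");
s=telemetry.sense();print(s["t"],s["tool_pos"],s["orientation"],s["force"],s["wrist_torque"])
p,_=eyes.get_image("wrist");q,_=eyes.get_image("scene")
a=cv2.resize(p[140:340,160:400],(480,400),interpolation=2);b=cv2.resize(q[130:205,150:240],(480,400),interpolation=2)
cv2.imwrite("pics/t1.png",np.hstack([a,b])[:, :800])
```

```text
12.35 [ 0.5158642  -0.22794103  0.07309078] [ 1.79551812e+02 -6.77497057e-02  5.95898813e+01] [ 2.59790759  2.0805981  12.29341863] [ 0.24016832 -0.49922272  0.05848704]
```

View pics/t1.png

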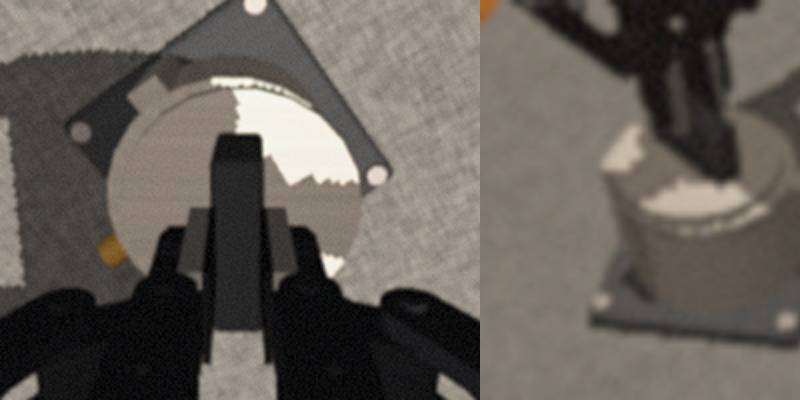

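The plug is in the thread with its flange just above the rim, but the axis has crept about 3 mm in +x and the down-force is 12 N. I ease the pressure and see where it settles.

carry_out:
  targets:
    - [0,0,-0.0007,0,0,0]
    - [0,0,-0.0014,0,0,0]
    - [0,0,-0.0014,0,0,0]
    - [0,0,-0.0014,0,0,0]
    - [0,0,-0.0014,0,0,0]

```text
t: 12.87
tool_pos: [0.5145, -0.2276, 0.0732]
orientation: [179.7, -0.0, 59.6]
force: [2.6, 1.1, 7.4]
finger_gap: 0.136
```

Run:
```python
from h import *
s=telemetry.sense();print(s["t"],s["tool_pos"],s["orientation"],s["force"],s["wrist_torque"])
```

```text
12.8667 [ 0.51453062 -0.2275983   0.07319898] [ 1.79710640e+02 -4.05773198e-02  5.95961150e+01] [2.61759297 1.12397363 7.38894853] [-0.03063338 -0.73554286 -0.00090592]
```

carry_out:
  targets:
    - [0.0003,0.0006,0.0002,0,0,0.04]
    - [0.0005,0.0012,0.0004,0,0,0.08]
    - [0.0005,0.0013,0.0006,0,0,0.12]
    - [0.0005,0.0014,0.0008,0,0,0.16]
    - [0.0005,0.0015,0.0009,0,0,0.2]

```text
t: 13.28
tool_pos: [0.5162, -0.2282, 0.0725]
orientation: [179.7, -0.1, 48.0]
force: [3.4, -0.2, 7.2]
finger_gap: 0.138
```

carry_out:
  targets:
    - [0,0,0,0,0,0]
    - [0,0,0,0,0,0]

```text
t: 13.45
tool_pos: [0.5158, -0.2281, 0.0721]
orientation: [179.7, -0.1, 48.1]
force: [4.1, -0.6, 6.4]
finger_gap: 0.133
```

carry_out:
  targets:
    - [0.0003,0.0004,0.0003,0,0,0.04]
    - [0.0003,0.0005,0.0006,0,0,0.08]
    - [0.0003,0.0006,0.0008,0,0,0.12]
    - [0.0003,0.0008,0.001,0,0,0.16]
    - [0.0003,0.0009,0.0012,0,0,0.2]

```text
t: 13.87
tool_pos: [0.5168, -0.2285, 0.0712]
orientation: [179.7, -0.1, 36.6]
force: [2.4, -0.7, 8.0]
finger_gap: 0.133
```

carry_out:
  targets:
    - [0,0,0,0,0,0]
    - [0,0,0,0,0,0]

```text
t: 14.03
tool_pos: [0.5165, -0.2287, 0.0709]
orientation: [179.8, -0.1, 36.7]
force: [2.5, -0.9, 6.2]
finger_gap: 0.135
```

carry_out:
  targets:
    - [0.0002,0.0002,0.0002,0,0,0.05]
    - [0.0002,0.0003,0.0004,0,0,0.1]
    - [0.0002,0.0004,0.0006,0,0,0.15]
    - [0.0002,0.0005,0.0008,0,0,0.2]
    - [0.0002,0.0006,0.001,0,0,0.24]

```text
t: 14.45
tool_pos: [0.5155, -0.2288, 0.0699]
orientation: [179.9, -0.0, 22.8]
force: [-1.4, -1.7, 12.1]
finger_gap: 0.139
```

carry_out:
  targets:
    - [0,0,0,0,0,0.03]
    - [0,0,0,0,0,0.05]
    - [0,0,0,0,0,0.05]

```text
t: 14.7
tool_pos: [0.5155, -0.2286, 0.0699]
orientation: [179.9, -0.0, 20.0]
force: [-0.4, -1.6, 10.4]
finger_gap: 0.135
```

Run:
```python
from h import *
s=telemetry.sense();print(s["t"],s["tool_pos"],s["orientation"],s["force"],s["wrist_torque"])
```

```text
14.7 [ 0.51553241 -0.22864915  0.06990781] [ 1.79888408e+02 -3.11505123e-02  2.00350299e+01] [-0.36285513 -1.59090364 10.35022944] [-0.12027779  0.21169608  0.18083841]
```

z = 0.0699, the flush height (0.070 predicted), and yaw is 20°, which is 75° past the notches. I relieve the pressure, open, and back straight up.

carry_out:
  targets:
    - [0,0,-0.0008,0,0,0]
    - [0,0,-0.0013,0,0,0]
    - [0,0,-0.0013,0,0,0]

```text
t: 14.95
tool_pos: [0.5153, -0.2283, 0.0702]
orientation: [179.9, -0.0, 20.1]
force: [0.5, -3.5, 3.5]
finger_gap: 0.137
```

carry_out:
  targets:
    - [0,0,0,0,0,0]
    - [0,0,0,0,0,0]
    - [0,0,0,0,0,0]
    - [0,0,0,0,0,0]
    - [0,0,0,0,0,0]
  grip: 1

```text
t: 15.37
tool_pos: [0.5146, -0.2273, 0.0696]
orientation: [-179.9, 0.0, 20.1]
force: [0.4, 0.7, -0.7]
finger_gap: 0.833
```

carry_out:
  targets:
    - [0,0,0,0,0,0]
    - [0,0,0,0,0,0]
    - [0,0,0,0,0,0]
    - [0,0,0,0,0,0]
    - [0,0,-0.005,0,0,0]

```text
t: 15.78
tool_pos: [0.5143, -0.2273, 0.0744]
orientation: [-179.9, 0.1, 20.1]
force: [0.0, -0.4, 0.1]
finger_gap: 0.997
```

carry_out:
  targets:
    - [0,0,-0.02,0,0,0]
    - [0,0,-0.045,0,0,0]
    - [0,0,-0.075,0,0,0]
    - [-0.02,0,-0.1,0,0,0]
    - [-0.05,0,-0.12,0,0,0]

```text
t: 16.2
tool_pos: [0.4704, -0.2454, 0.1977]
orientation: [179.8, -0.2, 20.2]
force: [-0.5, -0.3, 0.1]
finger_gap: 1.0
```

Run:
```python
from h import *
for i in range(4): eyes.get_image("wrist")
s=telemetry.sense();p,d=eyes.get_image("wrist");c=cam("wrist",s);K=c[0]
print(s["t"],s["tool_pos"],s["orientation"],s["force"])
v,u=np.mgrid[0:420,0:560];D=np.c_[(u.ravel()-K[0,2])/K[0,0],(v.ravel()-K[1,2])/K[0,0],np.ones(u.size)]*d.reshape(-1,1)
W=D@c[1].T+c[2];np.save("W.npy",W);C=[.5113,-.2291]
R=np.hypot(*(W[:,:2]-C).T)
k=(W[:,2]>.055)&(W[:,2]<.08)&(R<.05)
b=(W[:,2]>.09)&(W[:,2]<.102)&(R<.04)
print("flange z",np.median(W[k,2]),np.percentile(W[k,2],[5,25,75,95]),"flange xy",W[k&(W[:,2]>.063)][:,:2].min(0),W[k&(W[:,2]>.063)][:,:2].max(0))
F=W[k&(W[:,2]>.063)];A=np.c_[F[:,:2]-C,np.ones(len(F))];print("plane",np.linalg.lstsq(A,F[:,2],rcond=None)[0])
B=W[b];m=B[:,:2].mean(0);e=np.linalg.svd(B[:,:2]-m,full_matrices=False)[2][0];print("bar",m,np.median(B[:,2]),np.degrees(np.arctan2(e[1],e[0])),len(B))
q,_=eyes.get_image("top");x,_=eyes.get_image("scene")
cv2.imwrite("pics/f.png",np.hstack([cv2.resize(p[0:220,160:400],(400,367)),cv2.resize(x[125:205,150:237],(400,367),interpolation=2)]))
cv2.imwrite("pics/ftop.png",q)
```

```text
16.4 [ 0.46810032 -0.24519323  0.19594412] [ 1.79919812e+02 -8.19345229e-02  1.99924912e+01] [ 0.60796301  0.20868066 -0.54421647]
flange z 0.06553236461572837 [0.05939986 0.06488241 0.06606324 0.06680516] flange xy [ 0.47524535 -0.26743294] [ 0.55051126 -0.19228786]
plane [ 0.0005554  -0.00015008  0.06566703]
bar [ 0.51367563 -0.22932765] 0.09548823236378923 -159.28534549193742 863
```

View pics/f.png

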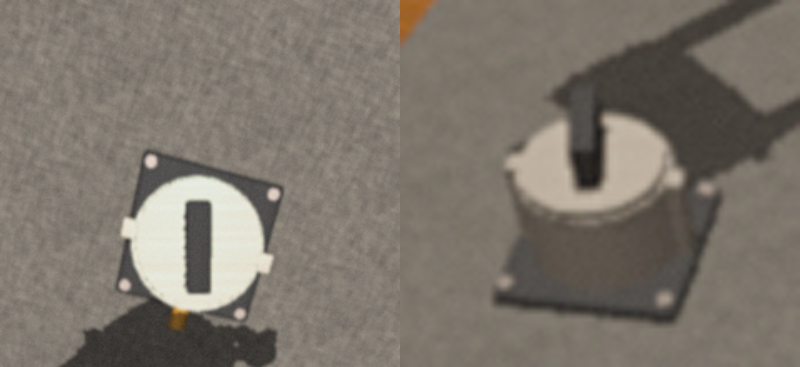

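The final view shows the flange level at z ≈ 0.066 (flush) and the bar about 75° from the rib line, with the gripper clear. A quick numeric check on the bystanders, then I hand in.

Run:
```python
from h import *
a=cv2.imread("pics/top0.png");b=cv2.imread("pics/ftop.png")
for n,(x0,x1,y0,y1) in {"bung":(240,285,255,300),"jar":(140,190,250,295)}.items():
    print(n,np.abs(a[y0:y1,x0:x1].astype(int)-b[y0:y1,x0:x1]).mean())
print(env.sign_off())
```

```text
bung 2.8671604938271606
jar 2.861925925925926
the job is handed in; nothing more can be done
None
```

The filter housing is closed with the bare-metal plug, and the job was handed in at about 16.5 s. No verdict was reported.

**What I did:** I gripped the plug by its bar and set it on the rim about 44° clockwise past the notches, where contact came at the predicted height. Pressing it down with roughly 2–9 N, I turned it back counter-clockwise until it dropped 14 mm into the notches. I then turned it clockwise to about 75° past the notches, let go and backed away.

**Last checks:**
- **Flush:** the flange top is level at z ≈ 0.0657 m; 0.066 m is flush.
- **Angle:** the bar is at about 20.7°, 74–76° past the notches.
- **Position:** the plug axis sits about 2 mm from my measured mouth centre, within the 4 mm play.
- **Bystanders:** the bung and jar look the same in the top view before and after, apart from image noise.
- **Arm:** the gripper is clear, and the measured force is about zero.

**What disagreed:**
- The plug sat about 2.4 mm off-centre along the bar in the jaws, though my first measurement had shown it centred.
- During the clockwise turn the tool crept 3–4 mm sideways, with up to 4 N of side load. The upward force peaked at about 16 N, and the plug sank later than an even 4 mm over 60° would give. I eased the pressure and followed the drift; it still reached full flush depth.

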